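# Roll the sanding drum up into its saddle

### The job

With the outside of the fingers, slowly push the aluminium sanding drum up the wooden ramp, never letting it run away back down, until it goes over the crest and lies settled in the saddle against the wooden stop, square to the ramp; then take the hand away. Push lightly and only roll it: do not grip, pinch or lift the drum. Leave the glue bottle, the amber jar and the tape roll where they stand.

Things in the scene. Friction and masses are not known exactly. Their poses are not given: they have to be found in the camera images.
- drum: Smooth bare aluminium cylinder, 60 mm in diameter and 120 mm long, about 0.4 to 0.75 kg, with two blue bands and dark end discs. It lies on its side, free to roll. Origin at its centre; its own y axis is the cylinder's axis (x and z turn with it as it rolls). It starts on the ramp's level landing, up to 0.15 rad askew.
- ramp: Fixed wooden ramp, 350 x 164 mm. Origin on the table under its middle; x uphill, y across, z up. Level landing 12 mm high from x = -170 to -60 mm, then a slope of 8 degrees to the crest, metal saddle, wooden stop bar (face at x = 150 mm, top 70 mm high). Lane 140 mm wide between 12 mm thick curbs, 16 mm above landing and slope. Low end open. Let go on the slope, the drum rolls back.
- seat (a point): Where the drum's centre lies when home in the saddle: x = 120 mm in the ramp's frame, about 60 mm above the table. Once its centre is some 5 mm past the crest the drum rolls here by itself and stays.
- glue: Bystander: white glue bottle with orange cap, 54 mm in diameter, 140 mm tall, standing loose; origin at the centre of its underside.
- jar: Bystander: amber glass jar with brass lid, 64 mm in diameter, 75 mm tall, standing loose; origin at the centre of its underside.
- tape: Bystander: yellow tape roll lying flat, 90 mm in outer diameter, 25 mm high, loose; origin at the centre of its underside.
- slope (a point): Foot of the slope, on its surface: x = -60 mm, 12 mm high in the ramp's frame. Its x axis points up along the slope, z square out of it: the drum's centre is at z = 30 mm here while it lies on the slope.
- crest (a point): Middle of the crest, the slope's top edge: x = 100 mm, 34.5 mm above the table in the ramp's frame. Beyond it the saddle starts 2 mm lower and falls 6 degrees to the stop.
Not all that is in view belongs to the job. There is more than one size of the drum; the job needs the middle-sized.

How it is judged:
On the way, in this order (a step that is already met when the one before it is completed fails the run):
1. the fingers push the drum along the middle of the slope (x of drum in the frame of ramp between 0 and 0.09 m and contact force between the fingers and drum above 0.05 N).
2. the drum lies in the saddle against the stop (x of drum in the frame of ramp above 0.116 m and distance between drum and seat below 0.012 m), for 0.2 s.
At the end, for the whole second after the job is handed in: The drum lies at rest in the saddle: within 4 mm of the stop, down on the saddle, its centre within 12 mm of the seat point, its axis within 0.06 rad of square to the ramp; the bottle, jar and tape roll stand within 20 mm of where they were (all of step 2 and z of drum in the frame of seat below 0.003 m and angle between the y axis of drum and the y axis of ramp, either way round below 0.06 rad and linear speed of drum below 0.02 m/s and distance of each of glue, jar, tape from where it was at the start of the episode below 0.02 m and angle between each of glue, jar's own z axis and vertical below 0.2 rad); the robot touches nothing.
It fails at once if the drum is lifted more than 12 mm off the ramp (z of drum in the frame of slope above 0.042 m and z of drum in the frame of ramp above 0.054 m).
It fails at once if the drum runs away (faster than 0.3 m/s, uphill or back down) before the crest (linear speed of drum above 0.3 m/s and x of drum in the frame of ramp below 0.09 m).
It fails at once if the drum rolls off the low end of the ramp (x of drum in the frame of ramp below -0.17 m).
It fails at once if the fingers press or pinch the drum with more than 20 N (contact force between the fingers and drum above 20 N).
It fails at once if the glue bottle, jar or tape roll is moved more than 20 mm (distance of any of glue, jar, tape from where it was at the start of the episode above 0.02 m).
It also fails if it takes over 42 s, if anything falls off the work surface, if the arm or the gripper's body presses on something with over 40 N, if the wrist force passes 120 N, or if a joint passes its speed limit or range.

### The arm

A 6-joint arm with a two-finger parallel gripper is mounted at the origin on the work surface. World frame = base frame: x ahead of the robot, y to its left, z up, the work surface at z = 0. Lengths are in m, angles in rad, forces in N, time in s.
With the tool pointing down it reaches from about 0.275 to 0.75 m from the base axis. Payload 10.2 kg.
Tool frame: the origin (TCP) lies on the centre line of the jaws, within the pads' length; the fingertips stand 22 mm ahead of it and the grasp point (between the pads) lies 3 mm ahead of it; z points along the fingers, y is the line along which they close (so a half turn about z gives the same grasp; the last joint's range is limited). The gripper opens to 85 mm and grips with 20 to 120 N. Pads are 22 mm wide; open, the fingers measure 114 mm over their backs; the gripper's body (76 mm by 85 mm) begins 54 mm behind the grasp point. The pads swing forward as they close: fully open they stand 13 mm farther back than shut.
Start: joints at [-1.38, 0.313, 1.498, -0, 1.331, -0.223], TCP at [0.211, -0.481, 0.253] pointing down, gripper open.
Joint ranges: [-2.94, 2.94], [-0.97, 2.17], [0.19, 2.56], [-1.23, 4.37], [0.02, 3.11], [-2.88, 2.88]. Speed limits (rad/s): [2.39, 2.39, 3.01, 3.14, 3.14, 3.14].

### API

Orientations are given as a rotation vector (axis times angle).
In Python, from cell import get_obs, get_image, camera_params, finish_job gives the robot as it stands.
- The arm moves only by the tool jog_arm, never from a script. Its argument "moves" is a list of rows, each a list of 6 numbers: the shift along the tool's x, y, z in m, then the turn, a rotation vector about the tool's x, y, z in degrees. In form: [[dx, dy, dz, ax, ay, az], ...]. A call has exactly 5 rows; each row shifts and turns the commanded pose from where the row before left it, along the tool's axes as they then stand; what a row does not reach is not made up. A row lasts 1/8 s, in which the tool goes at most 62.5 mm and 10.7 degrees, less where a joint would pass 70% of its speed; a pose out of reach is approached as far as the arm can. A call with a gripper value outside its range is refused whole. "fingers" is the closure in counts, from 0 (fully open) to 255 (shut), set as the call begins (left out, the last holds). The fingers move at their own pace and stop on an object; the grip force is fixed at half the most. Time passes only in rows, so rows that do not move let the fingers close, or fill a call up. It gives the time, the measured TCP pose, the force, the opening and the grip force at its end, in the units of the state.
- get_obs(): the state, without advancing time (a new reading comes with each control period).
- get_image(name): name is "side" or "top"; returns the picture (384x512x3 uint8, red, green, blue); there is no depth.
- camera_params(name): a dict with "fx", "fy", "cx", "cy" (pixels), "R" (3x3) and "t" (3): a world point X has camera coordinates R X + t. Camera axes: x right, y down, z forward; pixel columns grow to the right and rows downward; lengths in m; the calibration is good to about 2 mm. A picture is of the moment at which its call begins. camera_params takes no time and is no camera call.
- finish_job(): hands the job in; it is judged then, once.
The state is a dict: "t": time; "q": joint angles; "dq": joint speeds; "tau": joint torques, N m; "tcp_pos": TCP position; "tcp_rot": TCP orientation; "ft_force": force on the tool from outside, world axes, zero at the start; "ft_torque": the same for the moment, N m; "grip_width": finger opening in m; "finger_force": force on a finger pad.
Only numpy, scipy, OpenCV 4.12 (cv2) and the standard library are available. Lean on these libraries where they do the work, as an engineer would, in place of code of your own. Each camera call takes 0.05 s, during which the arm holds its last target. There are 200 camera calls.

## Working session

There is one attempt and no reset: what is moved stays moved. The work goes in short steps, Python scripts to look and compute and a tool call to move; the robot and the scene stay as the last step left them, time stands still between calls to the robot, and variables do not carry over. Pictures are saved under pics/ and viewed, at most 10 in all, crops included, and the job is handed in when it is done.

Besides the shell and the picture viewer there is one more tool, called after "Emit:" as name([rows], argument=value, ...), one row to a line, values as JSON. jog_arm: Moves the arm, as the interface text tells. Its arguments: {"type":"object","properties":{"moves":{"type":"array"},"fingers":{"type":"number"}},"required":["moves"]}

```bash
mkdir -p pics
python3 - <<'E'
from cell import *
import cv2
for n in("top","side"):
    cv2.imwrite(f"pics/{n}0.png",get_image(n)[:,:,::-1]); p=camera_params(n); print(n,p)
o=get_obs();print(o)
E
```

```text
top {'fx': 483.67271056162315, 'fy': 483.67271056162315, 'cx': 255.58031132078364, 'cy': 189.73500804878967, 'R': array([[-0.05222193, -0.99862954, -0.00345164],
       [-0.97601522,  0.05177022, -0.21145718],
       [ 0.21134608, -0.00767385, -0.97738117]]), 't': array([0.08449217, 0.58615008, 0.94454952])}
side {'fx': 414.7790668356052, 'fy': 414.7790668356052, 'cx': 246.75360900367804, 'cy': 195.65955280131243, 'R': array([[ 0.95440239, -0.29847509, -0.00535694],
       [-0.20174928, -0.63167827, -0.7485184 ],
       [ 0.22003023,  0.71546851, -0.66309238]]), 't': array([-0.54099332,  0.21642248,  0.84677014])}
{'t': 0.1, 'q': array([-1.38039963e+00,  3.13359329e-01,  1.49835752e+00, -1.40604720e-06,
        1.33101826e+00, -2.23373133e-01]), 'dq': array([-2.78112313e-04, -1.64236769e-03, -7.82721786e-05, -1.34957614e-03,
       -1.00882455e-03, -1.57209419e-03]), 'tau': array([ 2.56222556e-03, -4.12897074e+01, -2.60143000e+01, -1.99045535e-04,
        3.02744826e-03,  2.63750110e-06]), 'tcp_pos': array([ 0.21104434, -0.48048441,  0.25281141]), 'tcp_rot': array([-3.07348181e+00, -6.45087459e-01, -2.74330530e-05]), 'ft_force': array([ 0.00314878, -0.06268646,  0.15785262]), 'ft_torque': array([ 0.04569888, -0.00449743,  0.03481766]), 'finger_force': 0.0, 'grip_width': 0.08526767434256988}
```

View pics/top0.png

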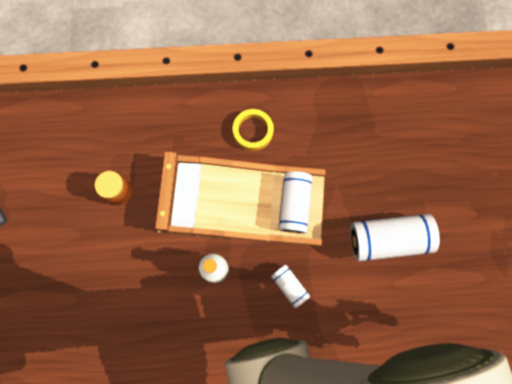

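View pics/side0.png

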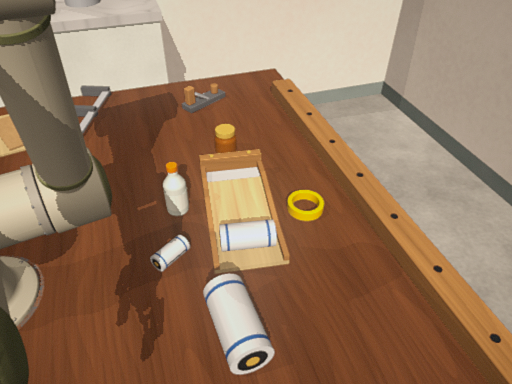

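The top view shows the ramp with its stop at left (165,190), its low end at right (323,207), and the drum on the landing (295,202). The glue is at (213,268), the jar at (112,186) and the tape at (253,129). The large drum lies near the low end at (395,237) and the small one at (290,286).

```bash
cat > h.py <<'E'
import numpy as np, cv2
from cell import *
def ray(n,u,v,z):
    p=camera_params(n);R,t=p["R"],p["t"];c=-R.T@t
    d=R.T@np.array([(u-p["cx"])/p["fx"],(v-p["cy"])/p["fy"],1]);return c+d*(z-c[2])/d[2]
def proj(n,X):
    p=camera_params(n);x=p["R"]@np.array(X)+p["t"];return np.array([p["fx"]*x[0]/x[2]+p["cx"],p["fy"]*x[1]/x[2]+p["cy"]])
E
python3 - <<'E'
from h import *
im=cv2.imread("pics/top0.png")
cv2.imwrite("pics/crop0.png",cv2.resize(im[145:255,145:335],None,fx=4,fy=4,interpolation=cv2.INTER_CUBIC))
for nm,u,v,z in [("stopA",165,153,.07),("stopB",156,231,.07),("lowA",326,170,.028),("lowB",321,244,.028),("bigdrumL",355,240,.05),("bigT",395,216,.05),("bigB",398,260,.05)]: print(nm,ray("top",u,v,z).round(4))
hsv=cv2.cvtColor(im,cv2.COLOR_BGR2HSV)
m=((hsv[...,1]<70)&(hsv[...,2]>130)).astype(np.uint8)|((hsv[...,0]>95)&(hsv[...,0]<130)&(hsv[...,1]>70)).astype(np.uint8)
r=np.zeros_like(m);r[165:240,272:320]=m[165:240,272:320]
c=max(cv2.findContours(r,0,2)[0],key=cv2.contourArea);b=cv2.minAreaRect(c);print(b)
for q in cv2.boxPoints(b): print(q,ray("top",*q,.042).round(4))
E
```

```text
stopA [0.6773 0.2398 0.07  ]
stopB [0.5133 0.2601 0.07  ]
lowA [ 0.6331 -0.1019  0.028 ]
lowB [ 0.4733 -0.0781  0.028 ]
bigdrumL [ 0.4758 -0.1457  0.05  ]
bigT [ 0.5213 -0.2337  0.05  ]
bigB [ 0.4304 -0.2295  0.05  ]
((295.8658447265625, 201.20733642578125), (29.1539249420166, 59.8538932800293), 6.340191841125488)
[278.07318 229.34149] [0.5072 0.0109 0.042 ]
[284.68292 169.85367] [ 0.6346 -0.0112  0.042 ]
[313.6585  173.07318] [ 0.6242 -0.0727  0.042 ]
[307.04877 232.561  ] [ 0.4973 -0.0491  0.042 ]
```

View pics/crop0.png

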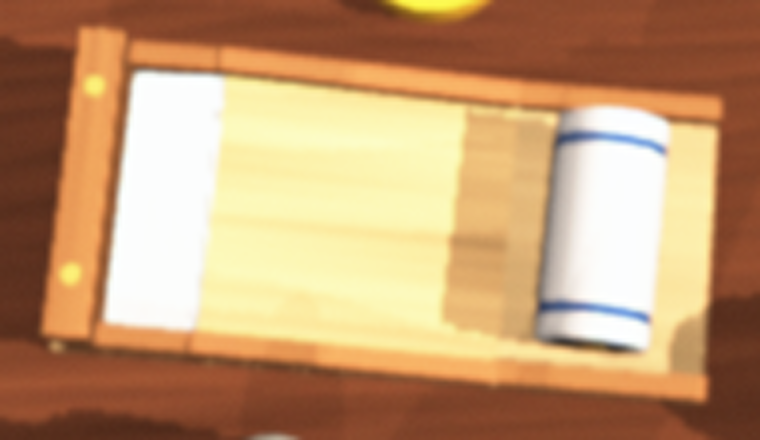

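Crop: the metal saddle spans (131,70)–(105,325) to the crest edge (222,75)–(196,330). The drum is slightly askew. Next I fix the frames.

Run:
```python
from h import *
f=lambda u,v,z: ray("top",145+u/4,145+v/4,z)
P={"stopOutA":(80,27,.07),"stopOutB":(42,335,.07),"stopInA":(125,32,.07),"stopInB":(88,338,.07),"crestA":(222,75,.0345),"crestB":(196,330,.0345),"lowA":(722,97,.028),"lowB":(706,400,.028),"footlandA":(718,122,.012),"footlandB":(706,372,.012)}
P={k:f(*v) for k,v in P.items()}
for k,v in P.items(): print(k,v.round(4))
yaw=np.radians(82.9);ux=np.array([np.cos(yaw),np.sin(yaw)]);uy=np.array([-ux[1],ux[0]])
for a,xr in (("stopOut",.175),("stopIn",.15),("crest",.1),("low",-.175)):
    m=(P[a+"A"]+P[a+"B"])[:2]/2;d=(P[a+"A"]-P[a+"B"])[:2]
    print(a,"origin est",(m-xr*ux).round(4),"w",np.linalg.norm(d).round(4),"yaw",np.degrees(np.arctan2(d[1],d[0])).round(2)+90)
print("glue",ray("top",210,266,.14),"jar",ray("top",110,184,.075),"side drum",ray("side",248,235,.06))
```

```text
stopOutA [0.68   0.2397 0.07  ]
stopOutB [0.5179 0.2611 0.07  ]
stopInA [0.676  0.2161 0.07  ]
stopInB [0.5152 0.2377 0.07  ]
crestA [0.6598 0.1696 0.0345]
crestB [0.5214 0.1872 0.0345]
lowA [ 0.6348 -0.101   0.028 ]
lowB [ 0.4712 -0.079   0.028 ]
footlandA [ 0.6248 -0.1002  0.012 ]
footlandB [ 0.4876 -0.0824  0.012 ]
stopOut origin est [0.5774 0.0767] w 0.1635 yaw 82.49
stopIn origin est [0.5771 0.0781] w 0.1623 yaw 82.34
crest origin est [0.5783 0.0792] w 0.1395 yaw 82.75
low origin est [0.5746 0.0837] w 0.1651 yaw 82.34
glue [0.43289068 0.14623651 0.14      ] jar [0.61516784 0.35314467 0.075     ] side drum [ 0.55703007 -0.04150403  0.06      ]
```

Emit:
jog_arm([
  [0, 0, 0.01, 0, 0, -9.8],
  [0, 0, 0.01, 0, 0, -9.8],
  [0, 0, 0.01, 0, 0, -9.8],
  [0, 0, 0.01, 0, 0, -9.8],
  [0, 0, 0.01, 0, 0, -9.8],
], fingers=0)

```text
t: 0.72
tcp_pos: [0.211, -0.4805, 0.2027]
tcp_rot: [-2.524, -1.869, -0.001]
ft_force: [-0.3, 0.2, -0.0]
grip_width: 0.0852
finger_force: 0.0
```

Emit:
jog_arm([
  [0.02, 0.014, 0, 0, 0, -9.8],
  [0.042, 0.029, 0, 0, 0, 0],
  [0.042, 0.029, 0, 0, 0, 0],
  [0.042, 0.029, 0, 0, 0, 0],
  [0.042, 0.029, 0, 0, 0, 0],
])

```text
t: 1.35
tcp_pos: [0.3681, -0.3129, 0.2031]
tcp_rot: [-2.362, -2.071, -0.0]
ft_force: [0.3, -0.3, 1.2]
grip_width: 0.0856
finger_force: 0.0
```

Emit:
jog_arm([
  [0.042, 0.029, 0, 0, 0, 0],
  [0.042, 0.029, 0, 0, 0, 0],
  [0.042, 0.029, 0, 0, 0, 0],
  [0.042, 0.029, 0, 0, 0, 0],
  [0.02, 0.015, 0, 0, 0, 0],
])

```text
t: 1.98
tcp_pos: [0.5228, -0.1429, 0.2029]
tcp_rot: [-2.359, -2.074, 0.0]
ft_force: [-0.3, -0.5, -0.0]
grip_width: 0.0849
finger_force: 0.0
```

```bash
cat >> h.py <<'E'
O=np.array([.577,.079]);yw=np.radians(82.5);UX=np.array([np.cos(yw),np.sin(yw)]);UY=np.array([-UX[1],UX[0]])
def st():
    from scipy.spatial.transform import Rotation as Ro
    o=get_obs();d=o["tcp_pos"][:2]-O;R=Ro.from_rotvec(o["tcp_rot"]).as_matrix();f=o["ft_force"]
    print("t",o["t"],"ramp x,y",(d@UX).round(4),(d@UY).round(4),"z",o["tcp_pos"][2].round(4),"yaw",np.degrees(np.arctan2(R[1,0],R[0,0])).round(2),"Rz",R[:,2].round(3),"f",f.round(2),"w",o["grip_width"],"up",(f[:2]@UX).round(2))
E
python3 -c "
from h import *
st()"
```

```text
t 1.975 ramp x,y -0.2271 0.0248 z 0.2029 yaw 82.63 Rz [-0.     0.001 -1.   ] f [-0.28 -0.55 -0.04] w 0.08486910879253873 up -0.58
```

Emit:
jog_arm([
  [0.022, 0.0125, 0, 0, 0, 0],
  [0.022, 0.0125, 0.02, 0, 0, 0],
  [0, 0, 0.03, 0, 0, 0],
  [0, 0, 0.03, 0, 0, 0],
  [0, 0, 0.02, 0, 0, 0],
])

```text
t: 2.6
tcp_pos: [0.5516, -0.1043, 0.1016]
tcp_rot: [-2.36, -2.07, 0.001]
ft_force: [-0.5, -0.5, 0.9]
grip_width: 0.0855
finger_force: 0.0
```

Emit:
jog_arm([
  [0, 0, 0.02, 0, 0, 0],
  [0, 0, 0.02, 0, 0, 0],
  [0, 0, 0.015, 0, 0, 0],
  [0, 0, 0.009, 0, 0, 0],
  [0, 0, 0, 0, 0, 0],
])

```text
t: 3.22
tcp_pos: [0.5521, -0.1046, 0.039]
tcp_rot: [-2.361, -2.071, 0.001]
ft_force: [0.1, 1.2, 0.9]
grip_width: 0.0858
finger_force: 0.0
```

```bash
python3 -c "
from h import *
st()
a=get_image('top')[110:300,140:440,::-1];b=get_image('side')[130:370,160:400,::-1]
a=cv2.resize(a,(400,253));b=cv2.resize(b,(400,400));c=np.zeros((400,800,3),np.uint8);c[:253,:400]=a;c[:,400:]=b
cv2.imwrite('pics/s1.png',c)"
```

```text
t 3.225 ramp x,y -0.1853 0.0007 z 0.039 yaw 82.51 Rz [-0.001  0.    -1.   ] f [0.08 1.22 0.88] w 0.08575407026291175 up 1.22
```

View pics/s1.png

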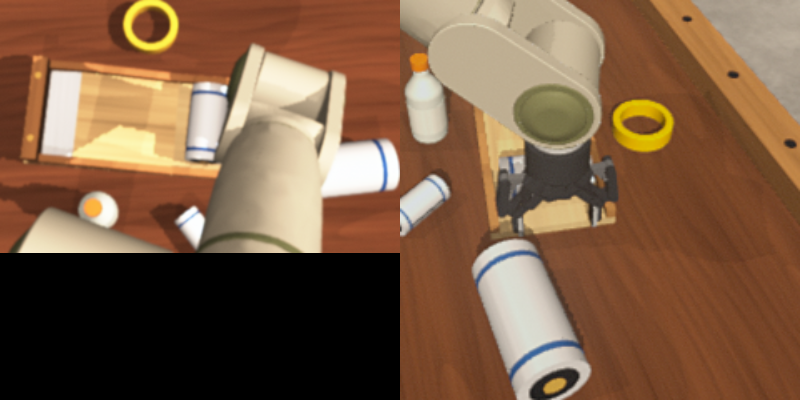

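The fingers stand behind the drum inside the lane, and the drum has not moved. The wrist's olive disc shows at about (253,199) in the side view. I check its height against the 140 mm glue bottle, then close the fingers slightly and approach.

```bash
python3 -c "
from h import *
for z in (.04,.1,.15,.2,.25,.3,.35): print(z,proj('side',(.552,-.105,z)).round(0),proj('top',(.552,-.105,z)).round(0))
print(get_obs()['q'])"
```

```text
0.04 [255. 263.] [331. 206.]
0.1 [255. 244.] [336. 200.]
0.15 [255. 227.] [340. 195.]
0.2 [256. 207.] [345. 190.]
0.25 [256. 187.] [350. 183.]
0.3 [256. 164.] [356. 176.]
0.35 [256. 139.] [363. 168.]
[-3.95699291e-01  6.45419410e-01  1.60023325e+00 -3.92664936e-05
  8.95083784e-01 -2.64951573e-01]
```

Emit:
jog_arm([
  [0.003, 0, 0, 0, 0, 0],
  [0.003, 0, 0, 0, 0, 0],
  [0.002, 0, 0, 0, 0, 0],
  [0.002, 0, 0, 0, 0, 0],
  [0.002, 0, 0, 0, 0, 0],
], fingers=40)

```text
t: 3.95
tcp_pos: [0.5538, -0.0926, 0.0393]
tcp_rot: [2.362, 2.072, 0.0]
ft_force: [0.4, 0.3, -0.3]
grip_width: 0.072
finger_force: 0.0
```

Emit:
jog_arm([
  [0.003, 0, 0, 0, 0, 0],
  [0.003, 0, 0, 0, 0, 0],
  [0.003, 0, 0, 0, 0, 0],
  [0.003, 0, 0, 0, 0, 0],
  [0.003, 0, 0, 0, 0, 0],
])

```text
t: 4.58
tcp_pos: [0.5558, -0.0777, 0.0393]
tcp_rot: [-2.362, -2.072, -0.0]
ft_force: [-0.2, -0.0, 1.4]
grip_width: 0.072
finger_force: 0.0
```

```bash
cat >> h.py <<'E'
def drum():
    im=get_image("top")[:,:,::-1].copy();hsv=cv2.cvtColor(im,cv2.COLOR_BGR2HSV)
    cv2.imwrite("pics/last.png",im)
    b=((hsv[...,0]>100)&(hsv[...,0]<130)&(hsv[...,1]>80)).astype(np.uint8)
    n,l,s,c=cv2.connectedComponentsWithStats(b)
    for i in range(1,n):
        if s[i,4]>6 and 160<c[i][0]<325 and 150<c[i][1]<245:
            w=ray("top",*c[i],.075)[:2]-O;print("band",c[i].round(1),s[i],"x,y",(w@UX).round(4),(w@UY).round(4))
E
python3 -c "
from h import *
st();drum()"
```

```text
t 4.575 ramp x,y -0.1581 0.0006 z 0.0393 yaw 82.51 Rz [-0.  0. -1.] f [-0.23 -0.02  1.43] w 0.07202887383732902 up -0.05
band [288.6 178.9] [285 178   8   2   9] x,y -0.09 -0.0415
```

Emit:
jog_arm([
  [0.003, 0, 0, 0, 0, 0],
  [0.003, 0, 0, 0, 0, 0],
  [0.003, 0, 0, 0, 0, 0],
  [0.003, 0, 0, 0, 0, 0],
  [0.003, 0, 0, 0, 0, 0],
])

```text
t: 5.25
tcp_pos: [0.5577, -0.0628, 0.0393]
tcp_rot: [-2.362, -2.072, 0.0]
ft_force: [0.5, 0.5, -0.7]
grip_width: 0.0721
finger_force: 0.0
```

Emit:
jog_arm([
  [0.003, 0, 0, 0, 0, 0],
  [0.003, 0, 0, 0, 0, 0],
  [0.003, 0, 0, 0, 0, 0],
  [0.003, 0, 0, 0, 0, 0],
  [0.003, 0, 0, 0, 0, 0],
])

```text
t: 5.88
tcp_pos: [0.5597, -0.0479, 0.0393]
tcp_rot: [-2.362, -2.072, 0.0]
ft_force: [-0.0, 0.8, 0.7]
grip_width: 0.0722
finger_force: 0.1
```

```bash
python3 -c "
from h import *
st();drum()
a=cv2.imread('pics/last.png')[140:260,140:380];b=get_image('side')[130:330,160:360,::-1]
a=cv2.resize(a,(400,200));b=cv2.resize(b,(400,400));c=np.zeros((400,800,3),np.uint8);c[:200,:400]=a;c[:,400:]=b
cv2.imwrite('pics/s2.png',c)"
```

```text
t 5.875 ramp x,y -0.1281 0.0006 z 0.0393 yaw 82.51 Rz [-0.  0. -1.] f [-0.    0.75  0.7 ] w 0.07218744062117133 up 0.74
```

View pics/s2.png

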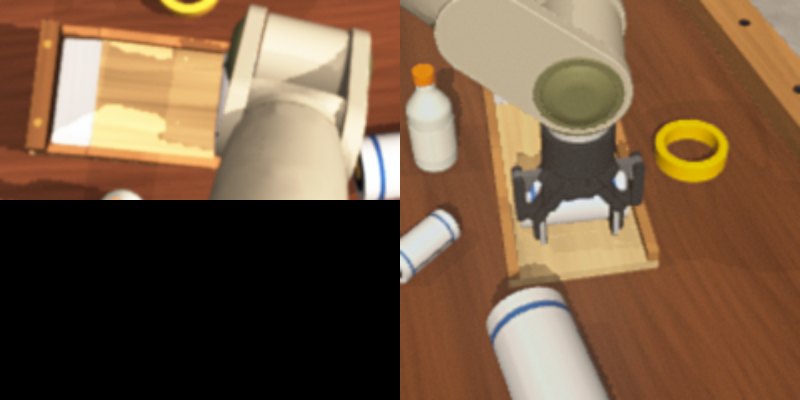

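The drum has moved up evenly: its leading edge is at about (272,188) in the top view, both fingers are behind it, and it looks square. I continue at 40 mm/s, following the slope.

Emit:
jog_arm([
  [0.004, 0, 0, 0, 0, 0],
  [0.005, 0, 0, 0, 0, 0],
  [0.005, 0, 0, 0, 0, 0],
  [0.005, 0, 0, 0, 0, 0],
  [0.005, 0, 0, 0, 0, 0],
])

```text
t: 6.6
tcp_pos: [0.5628, -0.0239, 0.0393]
tcp_rot: [2.362, 2.072, 0.0]
ft_force: [0.5, 0.6, -0.6]
grip_width: 0.0725
finger_force: 0.1
```

Emit:
jog_arm([
  [0.005, 0, 0, 0, 0, 0],
  [0.005, 0, -0.0007, 0, 0, 0],
  [0.005, 0, -0.0007, 0, 0, 0],
  [0.005, 0, -0.0007, 0, 0, 0],
  [0.005, 0, -0.0007, 0, 0, 0],
])

```text
t: 7.22
tcp_pos: [0.5661, 0.0007, 0.0422]
tcp_rot: [2.362, 2.071, 0.0]
ft_force: [-0.5, -3.1, 0.7]
grip_width: 0.0716
finger_force: 1.0
```

Emit:
jog_arm([
  [0.005, 0, -0.0007, 0, 0, 0],
  [0.005, 0, -0.0007, 0, 0, 0],
  [0.005, 0, -0.0007, 0, 0, 0],
  [0.005, 0, -0.0007, 0, 0, 0],
  [0.005, 0, -0.0007, 0, 0, 0],
])

```text
t: 7.85
tcp_pos: [0.5693, 0.0256, 0.0456]
tcp_rot: [-2.362, -2.071, 0.0]
ft_force: [-0.8, -1.9, 0.7]
grip_width: 0.072
finger_force: 1.0
```

```bash
python3 -c "
from h import *
st();drum()
a=cv2.imread('pics/last.png')[140:260,140:380];b=get_image('side')[130:330,160:360,::-1]
a=cv2.resize(a,(400,200));b=cv2.resize(b,(400,400));c=np.zeros((400,800,3),np.uint8);c[:200,:400]=a;c[:,400:]=b
cv2.imwrite('pics/s3.png',c)"
```

```text
t 7.85 ramp x,y -0.054 0.0006 z 0.0456 yaw 82.51 Rz [-0.  0. -1.] f [-0.77 -1.95  0.71] w 0.07197704092799183 up -2.03
```

View pics/s3.png

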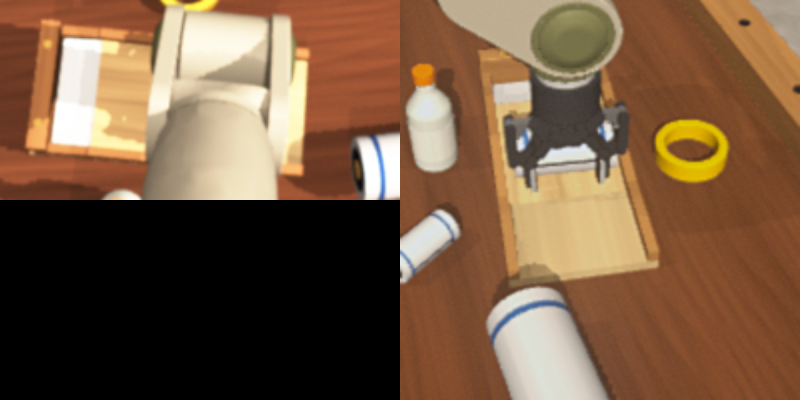

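The drum is square on the slope with both fingertips behind it, about 2 N of push. I continue.

Emit:
jog_arm([
  [0.005, 0, -0.0007, 0, 0, 0],
  [0.005, 0, -0.0007, 0, 0, 0],
  [0.005, 0, -0.0007, 0, 0, 0],
  [0.005, 0, -0.0007, 0, 0, 0],
  [0.005, 0, -0.0007, 0, 0, 0],
])

```text
t: 8.57
tcp_pos: [0.5726, 0.0504, 0.0491]
tcp_rot: [-2.362, -2.072, 0.0]
ft_force: [0.6, -1.8, 1.5]
grip_width: 0.072
finger_force: 1.0
```

Emit:
jog_arm([
  [0.005, 0, -0.0007, 0, 0, 0],
  [0.005, 0, -0.0007, 0, 0, 0],
  [0.005, 0, -0.0007, 0, 0, 0],
  [0.005, 0, -0.0007, 0, 0, 0],
  [0.005, 0, -0.0007, 0, 0, 0],
])

```text
t: 9.2
tcp_pos: [0.5759, 0.0751, 0.0526]
tcp_rot: [-2.362, -2.072, 0.0]
ft_force: [-0.4, -1.2, 0.4]
grip_width: 0.072
finger_force: 1.0
```

Emit:
jog_arm([
  [0.005, 0, -0.0007, 0, 0, 0],
  [0.005, 0, -0.0007, 0, 0, 0],
  [0.005, 0, -0.0007, 0, 0, 0],
  [0.005, 0, -0.0007, 0, 0, 0],
  [0.005, 0, -0.0007, 0, 0, 0],
])

```text
t: 9.82
tcp_pos: [0.5791, 0.0999, 0.0561]
tcp_rot: [-2.362, -2.072, -0.0]
ft_force: [0.6, -2.2, 0.8]
grip_width: 0.0725
finger_force: 1.0
```

Emit:
jog_arm([
  [0.005, 0, -0.0007, 0, 0, 0],
  [0.005, 0, -0.0007, 0, 0, 0],
  [0.005, 0, -0.0007, 0, 0, 0],
  [0.004, 0, -0.0006, 0, 0, 0],
  [0.003, 0, -0.0004, 0, 0, 0],
])

```text
t: 10.45
tcp_pos: [0.582, 0.1216, 0.0593]
tcp_rot: [2.362, 2.072, 0.0]
ft_force: [0.2, -1.0, 0.3]
grip_width: 0.0718
finger_force: 1.0
```

Emit:
jog_arm([
  [0.003, 0, -0.0004, 0, 0, 0],
  [0.003, 0, -0.0004, 0, 0, 0],
  [0.003, 0, -0.0004, 0, 0, 0],
  [0.003, 0, -0.0004, 0, 0, 0],
  [0.003, 0, -0.0004, 0, 0, 0],
])

```text
t: 11.08
tcp_pos: [0.5839, 0.1365, 0.0612]
tcp_rot: [-2.362, -2.071, -0.0]
ft_force: [1.2, -0.4, 0.6]
grip_width: 0.0722
finger_force: 0.5
```

```bash
python3 -c "
from h import *
st();drum()
a=cv2.imread('pics/last.png')[140:260,140:380];b=get_image('side')[130:330,160:360,::-1]
a=cv2.resize(a,(400,200));b=cv2.resize(b,(400,400));c=np.zeros((400,800,3),np.uint8);c[:200,:400]=a;c[:,400:]=b
cv2.imwrite('pics/s4.png',c)"
```

```text
t 11.075 ramp x,y 0.058 0.0007 z 0.0612 yaw 82.51 Rz [-0.  0. -1.] f [ 1.18 -0.45  0.65] w 0.07216141453187572 up -0.29
```

View pics/s4.png

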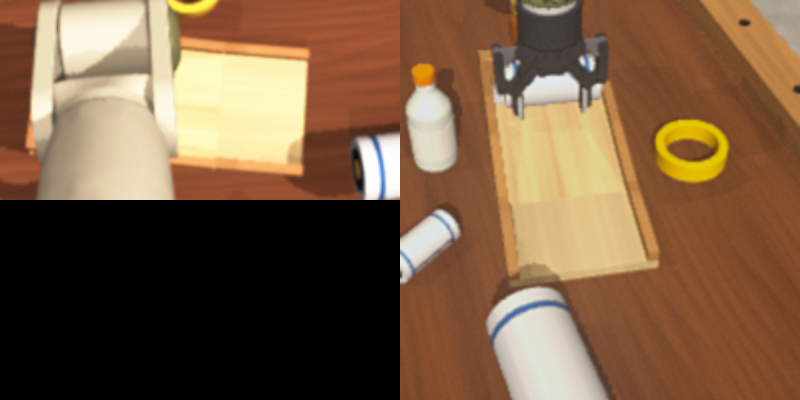

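The drum is at the crest, still square, with the fingers behind it, and the push force is falling. A little more, slowly.

Emit:
jog_arm([
  [0.003, 0, -0.0003, 0, 0, 0],
  [0.003, 0, 0, 0, 0, 0],
  [0.002, 0, 0, 0, 0, 0],
  [0.002, 0, 0, 0, 0, 0],
  [0.001, 0, 0, 0, 0, 0],
])

```text
t: 11.8
tcp_pos: [0.5853, 0.1473, 0.0615]
tcp_rot: [-2.362, -2.072, 0.0]
ft_force: [-0.1, -0.4, -0.1]
grip_width: 0.0718
finger_force: 0.0
```

Emit:
jog_arm([
  [0, 0, 0, 0, 0, 0],
  [0, 0, 0, 0, 0, 0],
  [0, 0, 0, 0, 0, 0],
  [0, 0, 0, 0, 0, 0],
  [0, 0, 0, 0, 0, 0],
])

```text
t: 12.42
tcp_pos: [0.5854, 0.1472, 0.0615]
tcp_rot: [2.362, 2.072, 0.0]
ft_force: [-0.4, 0.0, 0.9]
grip_width: 0.072
finger_force: 0.0
```

```bash
python3 -c "
from h import *
st()
b=get_image('side')[130:250,170:330,::-1]
cv2.imwrite('pics/s5.png',cv2.resize(b,(640,480)))"
```

```text
t 12.425 ramp x,y 0.0687 0.0006 z 0.0615 yaw 82.51 Rz [ 0.  0. -1.] f [-0.36  0.05  0.86] w 0.0720367214721466 up -0.0
```

View pics/s5.png

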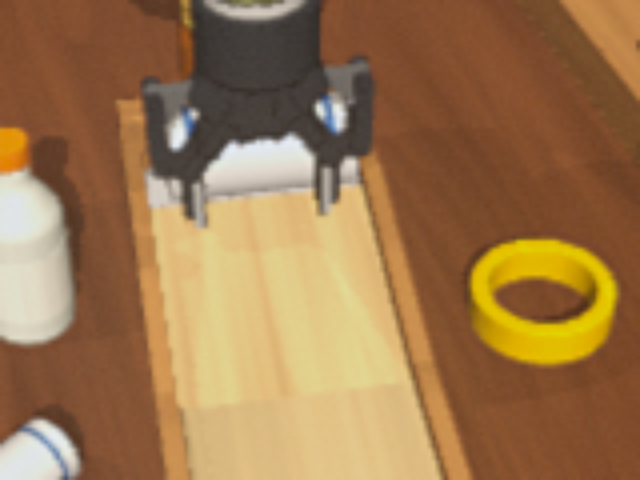

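Finger force is zero and the drum has rolled past the crest into the saddle (saddle strip visible at crop (255,190)). I back off downhill and then up.

Emit:
jog_arm([
  [-0.003, 0, 0, 0, 0, 0],
  [-0.008, 0, 0, 0, 0, 0],
  [-0.015, 0, 0, 0, 0, 0],
  [-0.02, 0, 0, 0, 0, 0],
  [-0.02, 0, -0.02, 0, 0, 0],
])

```text
t: 13.1
tcp_pos: [0.5757, 0.08, 0.0806]
tcp_rot: [-2.361, -2.069, 0.003]
ft_force: [0.9, -0.2, -0.2]
grip_width: 0.0721
finger_force: 0.0
```

Emit:
jog_arm([
  [-0.02, 0, -0.03, 0, 0, 0],
  [-0.03, 0, -0.03, 0, 0, 0],
  [-0.04, 0, -0.03, 0, 0, 0],
  [-0.04, 0, -0.02, 0, 0, 0],
  [-0.03, 0, 0, 0, 0, 0],
])

```text
t: 13.72
tcp_pos: [0.5557, -0.0797, 0.1933]
tcp_rot: [2.361, 2.068, 0.002]
ft_force: [0.0, 0.3, 0.1]
grip_width: 0.0717
finger_force: 0.0
```

Emit:
jog_arm([
  [-0.03, 0, 0, 0, 0, 0],
  [0, 0, 0, 0, 0, 0],
  [0, 0, 0, 0, 0, 0],
  [0, 0, 0, 0, 0, 0],
  [0, 0, 0, 0, 0, 0],
])

```text
t: 14.35
tcp_pos: [0.552, -0.1061, 0.1915]
tcp_rot: [2.361, 2.073, 0.0]
ft_force: [0.2, 0.3, 0.3]
grip_width: 0.0723
finger_force: 0.0
```

```bash
python3 -c "
from h import *
st();drum()
a=cv2.imread('pics/last.png')[140:290,80:290]
cv2.imwrite('pics/s6.png',cv2.resize(a,(800,571),interpolation=cv2.INTER_CUBIC))
for y in (-.06,.06):
  for x in (.09,.15):
    print(x,y,((proj('top',[*(O+x*UX+y*UY),.06])-[80,140])*3.81).round(0))"
```

```text
t 14.35 ramp x,y -0.1867 0.0006 z 0.1915 yaw 82.56 Rz [ 0.  0. -1.] f [0.23 0.34 0.25] w 0.0723032759369314 up 0.36
band [189.1 166. ] [176 165  26   5  30] x,y 0.118 -0.0529
band [184.9 209. ] [171 208  27   4  37] x,y 0.1168 0.0379
0.09 -0.06 [471.  98.]
0.15 -0.06 [363.  90.]
0.09 0.06 [449. 312.]
0.15 0.06 [338. 303.]
```

View pics/s6.png

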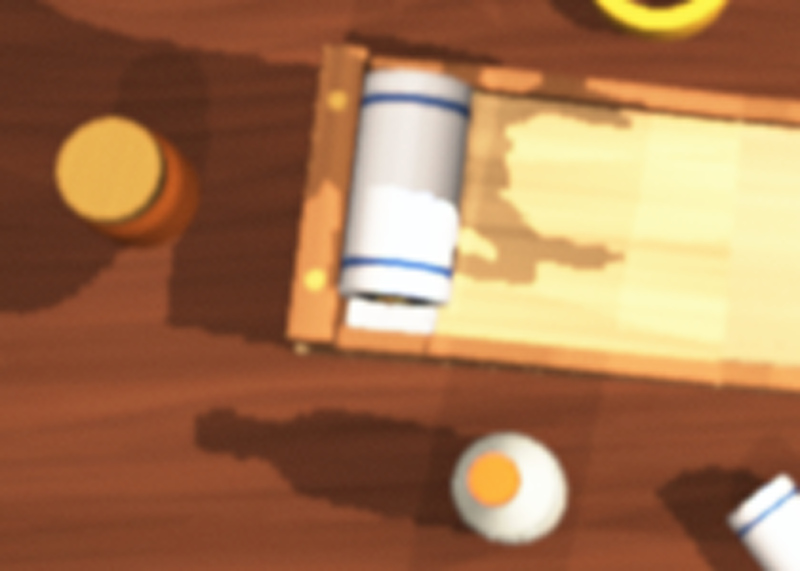

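The drum lies against the stop at x≈0.118, about 5 mm off centre and about 0.01 rad off square (bands at (189,166) and (185,209)). The bystanders are where they were and the hand is clear.

```bash
python3 -c "
from cell import *
print(finish_job())"
```

```text
the job is handed in; nothing more can be done
None
```

I rolled the drum up and over the crest, took the hand clear and handed the job in at about 14 s. By my last image it lies in the saddle against the stop, about 5 mm off centre (limit 12 mm) and about 0.01 rad off square; push forces stayed around 3 N, the bystanders look unmoved, and the interface returned no verdict.

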